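# Touch off a bone phantom at three posts with a sprung pointer

### The arm

A 7-joint arm with a two-finger parallel gripper is mounted at the origin on the work surface. World frame = base frame: x ahead of the robot, y to its left, z up, the work surface at z = 0. Lengths are in m, angles in degrees, forces in N, time in s.
With the tool pointing down it reaches from about 0.425 to 0.875 m from the base axis. Payload 8.4 kg.
Tool frame: the origin (TCP) lies at the very end of the fingers, on their centre line; the grasp point (between the pads) lies behind it (tcp_to_grasp is the z of the grasp point in the tool frame, in m); z points along the fingers, y is the line along which they close (so a half turn about z gives the same grasp; the last joint's range is limited). The gripper opens to 87 mm and grips with 3 to 60 N. Pads are 19 mm wide; open, the fingers measure 117 mm over their backs; the gripper's body (75 mm by 190 mm) begins 51 mm behind the grasp point.
Start: joints at [-5.684, 19.091, 2.286, 83.961, -0.768, 76.965, -3.352], TCP at [0.65, -0, 0.223] pointing down, gripper open.
Joint ranges: [-147.57, 147.57], [-21.85, 119.76], [-74.77, 79.35], [14.55, 137.4], [-85.83, 265.84], [4.83, 119.75], [-152.11, 152.11]. Speed limits (degrees/s): [127.2, 127.2, 159.86, 159.86, 180, 180, 180].

### API

Orientations are given as a 3x3 rotation matrix whose columns are the frame's x, y, z axes.
In Python, from station import * gives the robot as it stands.
- The arm moves only by the tool drive_tool, never from a script. Its argument "commands" is a list of rows, each an object of numbers: "gripper": the finger opening in cm, from 0 to 8.7; "dx", "dy", "dz": the shift along the tool's x, y, z in cm; "rx", "ry", "rz": the turn, a rotation vector about the tool's x, y, z in degrees. A call has 1 to 20 rows; each row is the pose to reach, as a shift and turn from the pose commanded when the call began, along the tool's axes at that moment; what a row does not reach only later rows make up. A row lasts 1/8 s, in which the tool goes at most 62.5 mm and 10.7 degrees, less where a joint would pass 70% of its speed; a pose out of reach is approached as far as the arm can. A call with a gripper value outside its range is refused whole. The fingers move at their own pace and stop on an object; "squeeze" is the grip in N (left out, the last holds). Time passes only in rows, so rows that repeat a pose let the fingers close. It gives the time, the measured TCP pose, the force, the opening and the grip force at its end, in the units of the state.
- observe(): the state, without advancing time (a new reading comes with each control period).
- get_image(name): name is "scene" or "side" or "wrist"; returns a dict with "img" (400x640x3 uint8, red, green, blue), "camera_matrix" (3x3 intrinsics, pixels), "R" (3x3) and "t" (3): a world point X has camera coordinates R X + t. Camera axes: x right, y down, z forward; pixel columns grow to the right and rows downward; lengths in m; the calibration is good to about 2 mm. A picture is of the moment at which its call begins. There is no depth.
- finish_job(): hands the job in; it is judged then, once.
The state is a dict: "time": time; "q": joint angles; "qd": joint speeds; "joint_torque": joint torques, N m; "position": TCP position; "ee_rot": TCP orientation; "contact_force": force on the tool from outside, world axes, zero at the start; "wrist_torque": the same for the moment, N m; "width": finger opening in m; "grasp_force": force on a finger pad.
Only numpy, scipy, OpenCV 4.12 (cv2) and the standard library are available. Lean on these libraries where they do the work, as an engineer would, in place of code of your own. Each camera call takes 0.05 s, during which the arm holds its last target. There are 200 camera calls.

### The job

Locate the bone phantom on the bench: take the pointer from its rest, lay it in the sloping calibration cradle with its shoulder down against the stop and let go, then take it again by its upper end so that it points straight down. Touch its sprung tip gently, pressing the tip in a little for a moment, to the middle of the top of each of the three white posts round the phantom, shortest post first, then the middle one, then the tallest, and finally lay the pointer back in the cradle the same way and let go. Do not strike the phantom or the syringe column, and leave the bottle, jar and sleeve where they stand.

Things in the scene. Friction and masses are not known exactly. Their poses are not given: they have to be found in the camera images.
- pointer: sprung pointer, 190 mm, 0.12 to 0.22 kg: black square handle 24 x 24 x 110 mm, then round steel shaft, 10 mm diameter, with sprung tip. Origin on the long axis at the shoulder, where handle meets shaft. x runs along the handle to the head: handle x = 0 to 110 mm, shaft and tip x = 0 to -80; y and z square to the handle's flats. Centre of mass near x = 35 mm. Starts level on the rest, z up
- tip (a point): end of the pointer's 10 mm ball tip, at x = -80 mm in the pointer's frame when the tip is out; axes as the pointer's
- plunger (a joint): how far the sprung tip is pressed into the shaft along the axis, m: 0 is fully out, 0.010 fully in. The spring gives 1 N at the start of the travel and 0.5 N more for each mm, 6 N at the end
- rest: grey plastic rest fixed to the bench, base 200 x 76 x 6 mm, with two cross ribs at x = 0 and 88 mm, 10 mm thick, 50 mm wide, tops 26 mm above the bench; origin at the centre of the underside, x towards the head of the pointer lying on it. The pointer's shoulder lies near x = -15 mm; its handle is free to grasp between the ribs
- cradle: sloping calibration cradle fixed to the bench: aluminium base 150 x 80 x 10 mm, a white block and on it a channel sloping at 45 degrees; origin at the centre of the base's underside, z up, x level towards the side where the channel rises
- seat (a point): place of the seated pointer's shoulder, 85 mm above the cradle's origin. x: up the slope, to the pointer's head; y: level, across; z: square to the channel floor, which lies at z = -12 mm, x = 0 to 52 mm (handle stands free above). Side lips at y = +-15 to 20, up to z = -2 mm. Stop: end plate x = -8 to 0, 40 mm wide, up to z = 10 mm, with a 16 mm slot, open upwards, for the shaft
- phantom: phantom: turned aluminium disc of 160 mm diameter, 22 mm high, fixed to the bench, with a white stepped holder in the middle (52 mm diameter up to z = 70 mm, then 42 mm up to z = 115 mm) carrying a 28 mm steel ball, top at z = 132 mm; origin at the centre of the underside, z up
- post_low: shortest white post on the phantom's disc, 30 mm diameter, 30 mm high, fixed, 52 mm from the phantom's axis; origin at the centre of its foot
- post_low_top (a point): middle of the top of the shortest post (small dark dot), 52 mm above the bench
- post_mid: middle white post, 30 mm diameter, 50 mm high, otherwise as the shortest
- post_mid_top (a point): middle of the top of the middle post, 72 mm above the bench
- post_high: tallest white post, 30 mm diameter, 70 mm high, otherwise as the shortest
- post_high_top (a point): middle of the top of the tallest post, 92 mm above the bench
- column: syringe column fixed to the bench: base 70 x 70 x 12 mm, square aluminium post 26 mm, grey head 44 x 44 mm, 250 mm tall; origin at the centre of the underside
- bottle: loose amber bottle, 56 mm diameter, 180 mm tall; origin at the centre of the underside
- jar: loose white jar with steel lid, 60 mm diameter, 80 mm tall; origin at the centre of the underside
- sleeve: loose white plastic sleeve (open tube), 64 mm diameter, 60 mm tall; origin at the centre of the underside
Not all that is in view belongs to the job. What is shaped like the sleeve but blue or purple is not meant.

How it is judged:
By the outcome, as a careful person would: the job done as asked, in the order asked, and still so for the second after the job is handed in, with the robot touching nothing.
It also fails if it takes over 72 s, if anything falls off the work surface, if the arm or the gripper's body presses on something with over 40 N, if the wrist force passes 120 N, or if a joint passes its speed limit or range.

## Working session

There is one attempt and no reset: what is moved stays moved. The work goes in short steps, Python scripts to look and compute and a tool call to move; the robot and the scene stay as the last step left them, time stands still between calls to the robot, and variables do not carry over. Pictures are saved under pics/ and viewed, at most 10 in all, crops included, and the job is handed in when it is done.

Besides the shell and the picture viewer there is one more tool, called after "Call:" by a JSON object that holds its "api" and its "payload". drive_tool: Moves the arm, as the interface text tells. Its arguments: {"type":"object","properties":{"commands":{"type":"array"},"squeeze":{"type":"number"}},"required":["commands"]}

```bash
ls; mkdir -p pics
cat > h.py <<'E'
from station import *
import numpy as np, cv2
def snap(n,f):
    d=get_image(n); cv2.imwrite('pics/'+f,d['img'][:,:,::-1]); np.savez('pics/'+f[:-4]+'.npz',K=d['camera_matrix'],R=d['R'],t=d['t']); return d
def ray(f,u,v):
    d=np.load('pics/'+f+'.npz'); R,t,K=d['R'],d['t'],d['K']
    c=-R.T@t; r=R.T@np.linalg.solve(K,[u,v,1.]); return c,r/np.linalg.norm(r)
def onz(f,u,v,z):
    c,r=ray(f,u,v); return c+r*(z-c[2])/r[2]
def proj(f,X):
    d=np.load('pics/'+f+'.npz'); p=d['K']@(d['R']@np.array(X,float)+d['t']); return p[:2]/p[2]
def tri(*obs):
    A=np.zeros((3,3));b=np.zeros(3)
    for f,u,v in obs:
        c,r=ray(f,u,v);P=np.eye(3)-np.outer(r,r);A+=P;b+=P@c
    return np.linalg.solve(A,b)
E
python3 - <<'E'
from h import *
snap('scene','s1.png');snap('side','d1.png');print(observe()['position'],observe()['ee_rot'],[k for k in dir() if 'tcp' in k])
for f in('s1','d1'): print(ray(f,320,200))
try: print(tcp_to_grasp)
except Exception as e: print(e)
E
```

```text
pics
[6.49598704e-01 1.91056240e-05 2.21775943e-01] [[-4.47074163e-05  9.99999035e-01 -1.38834921e-03]
 [ 9.99999996e-01  4.46069951e-05 -7.23622606e-05]
 [-7.23002607e-05 -1.38835244e-03 -9.99999034e-01]] ['tcp_to_grasp']
(array([1.01933166, 0.63401082, 1.10249212]), array([-0.38035685, -0.49634582, -0.78036498]))
(array([ 0.50450207, -0.63837029,  0.84499699]), array([ 0.00090338,  0.64958637, -0.76028727]))
-0.0187
```

View pics/s1.png

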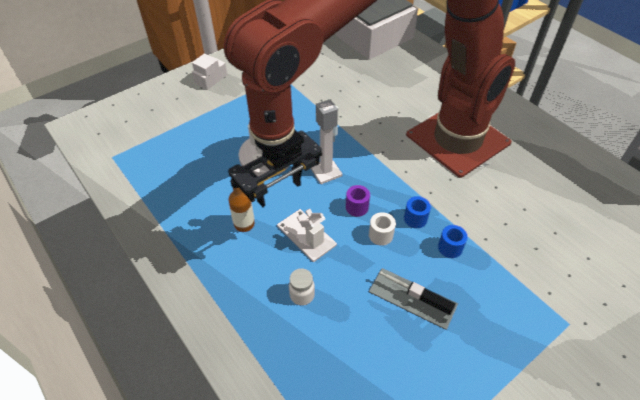

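View pics/d1.png

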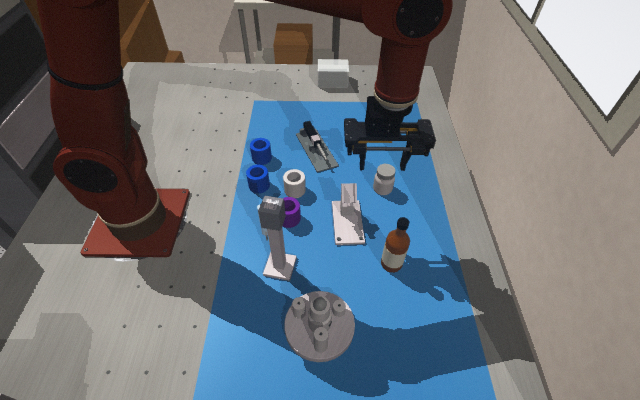

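Scene shows the rest with pointer around (415,297), cradle (307,233), white sleeve (382,228) and jar (301,286). Side shows the phantom at (320,325), column (278,240), bottle (396,248). I'll enlarge the key parts.

Run:
```python
from h import *
s=cv2.imread('pics/s1.png');d=cv2.imread('pics/d1.png')
def c(i,x,y,w=100,h=75): return cv2.resize(i[y:y+h,x:x+w],(400,300),interpolation=cv2.INTER_CUBIC)
cv2.imwrite('pics/c1.png',np.vstack([np.hstack([c(s,362,260),c(d,280,110)]),np.hstack([c(s,262,195),c(d,270,285)])]))
cv2.imwrite('pics/c2.png',c(d,310,175))
```

```text
(no output)
```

View pics/c1.png

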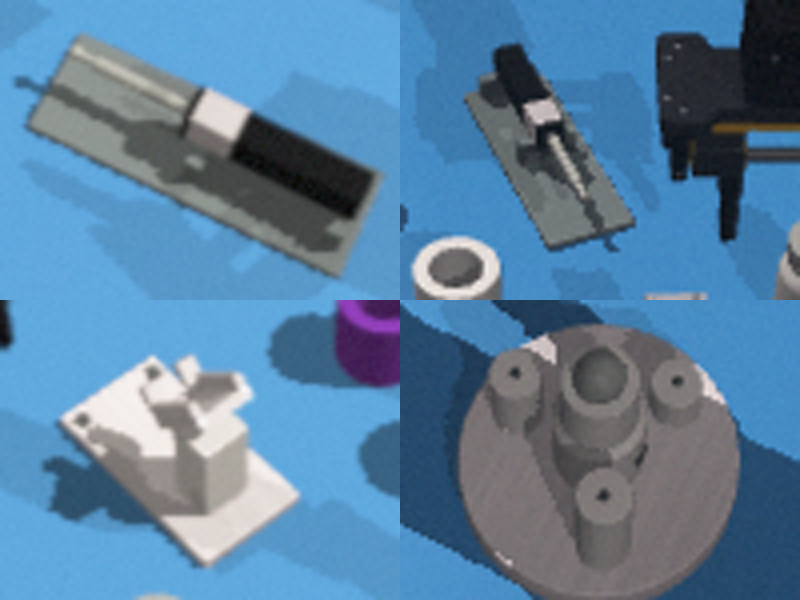

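View pics/c2.png

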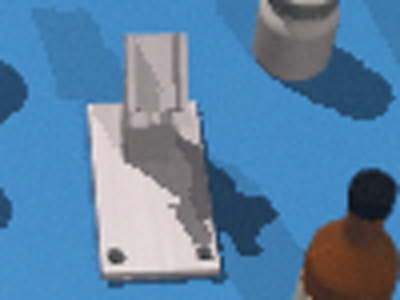

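Crops: only one black-handled pointer exists, with a white band by its shoulder (scene ~(416,290)), head to the lower right. Cradle: the slotted stop is at scene (303,218), and the channel rises away from the side camera. Dots on the post tops in side: (298.8,303), (339.3,305), (320.8,333.8).

Run:
```python
from h import *
np.set_printoptions(precision=4,suppress=True)
print('rest s',[onz('s1',*p,.006)[:2] for p in[(382.5,269),(457.5,303.75),(447,329.5),(368.75,291.75)]])
print('rest d',[onz('d1',*p,.006)[:2] for p in[(296.25,133.75),(317.5,172),(338.75,165.5)]])
print('cr s',[onz('s1',*p,.01)[:2] for p in[(299.5,208.75),(277,225.5),(314,258.75),(336.5,243)]])
print('cr d',[onz('d1',*p,.01)[:2] for p in[(332.5,201.25),(336.25,242.5),(364.5,241.25),(359.5,200.5)]])
E=[onz('d1',*p,.022)[:2] for p in[(285,325),(354.8,325),(320,292),(303,351),(337,351)]]
A=np.array([[2*e[0],2*e[1],1] for e in E]);s=np.linalg.lstsq(A,[e@e for e in E],rcond=None)[0];c=s[:2];print('ph',c,np.sqrt(s[2]+c@c))
for p in[(298.75,303),(339.25,305),(320.75,333.75)]:
  for z in(.052,.072,.092):
    x=onz('d1',*p,z)[:2]; print(p,z,x,np.linalg.norm(x-c),np.degrees(np.arctan2(*(x-c)[::-1])))
print('ball',onz('d1',320,300,.118))
print('column',onz('d1',280,267,.012),'bottle',onz('d1',393,268,0),onz('s1',243,228,0),'jar',onz('d1',386,192,0),onz('s1',302,300,0), 'sleeve',onz('s1',382,240,0))
print('handle end top s',[onz('s1',*p,.05)[:2] for p in[(457,297.5),(451,313.5),(411,284)]])
```

```text
rest s [array([0.4968, 0.206 ]), array([0.4205, 0.3861]), array([0.4879, 0.416 ]), array([0.5655, 0.2328])]
rest d [array([0.4215, 0.3774]), array([0.4968, 0.1937]), array([0.5642, 0.2239])]
cr s [array([ 0.5492, -0.0709]), array([ 0.6292, -0.0623]), array([0.6145, 0.0796]), array([0.5401, 0.0773])]
cr d [array([0.542 , 0.0708]), array([ 0.55  , -0.0735]), array([ 0.6258, -0.0686]), array([0.621 , 0.0747])]
ph [ 0.5081 -0.2975] 0.07599183151850415
(298.75, 303) 0.052 [ 0.4599 -0.2665] 0.05734937496595854 147.21850679165172
(298.75, 303) 0.072 [ 0.461  -0.2759] 0.05183818378206705 155.28754173463483
(298.75, 303) 0.092 [ 0.4621 -0.2852] 0.047580674689549914 165.02794798971
(339.25, 305) 0.052 [ 0.551  -0.2705] 0.050710182725170104 32.201634743583405
(339.25, 305) 0.072 [ 0.5498 -0.2798] 0.04535280438227734 23.034258847234824
(339.25, 305) 0.092 [ 0.5487 -0.2891] 0.0414383480752346 11.791477573678689
(320.75, 333.75) 0.052 [ 0.5098 -0.3361] 0.03863779642284398 -87.40936393228638
(320.75, 333.75) 0.072 [ 0.5097 -0.3438] 0.046249129735414105 -88.00303193720669
(320.75, 333.75) 0.092 [ 0.5096 -0.3514] 0.05386402484864078 -88.42887876782213
ball [ 0.5074 -0.2904  0.118 ]
column [ 0.406  -0.1509  0.012 ] bottle [ 0.695  -0.1439  0.    ] [ 0.7015 -0.1174  0.    ] jar [ 0.7047  0.1182 -0.    ] [0.7038 0.1491 0.    ] sleeve [0.4362 0.1378 0.    ]
handle end top s [array([0.4336, 0.3845]), array([0.474 , 0.4037]), array([0.4924, 0.2943])]
```

Estimates (m): rest centre (.493,.305) with the head toward azimuth 113°, cradle (.584,.003) rising to +y at about 3.7° ccw. Low post (.551,-.271), mid (.461,-.276), high (.510,-.351). Next, above the pointer for a close look.

Call:
{"api": "drive_tool", "payload": {"commands": [{"dx":35.5,"dy":-18,"dz":2,"rz":-23,"gripper":6},{"dx":35.5,"dy":-18,"dz":2,"rz":-23},{"dx":35.5,"dy":-18,"dz":2,"rz":-23},{"dx":35.5,"dy":-18,"dz":2,"rz":-23},{"dx":35.5,"dy":-18,"dz":2,"rz":-23},{"dx":35.5,"dy":-18,"dz":2,"rz":-23},{"dx":35.5,"dy":-18,"dz":2,"rz":-23},{"dx":35.5,"dy":-18,"dz":2,"rz":-23},{"dx":35.5,"dy":-18,"dz":2,"rz":-23},{"dx":35.5,"dy":-18,"dz":2,"rz":-23},{"dx":35.5,"dy":-18,"dz":2,"rz":-23}]}}

```text
invalid input
```

Run:
```python
from h import *
snap('wrist','w1.png')
```

```text
(no output)
```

View pics/w1.png

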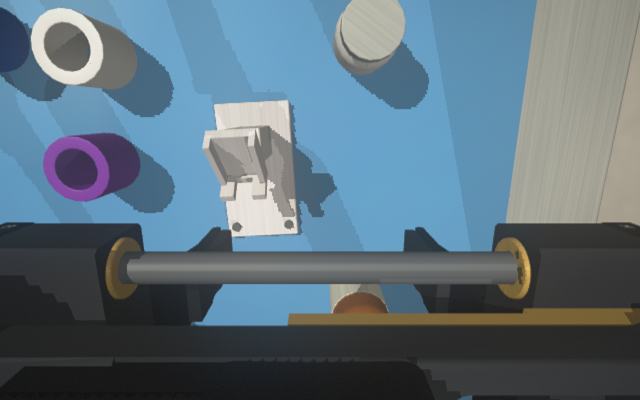

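The wrist view happens to show the cradle: base corners (215,104), (289,101), (299,233), (231,235), stop prongs (229,190) and (259,187). The bottle sits below at (358,300). The move was refused, so I'll give complete rows.

Call:
{"api": "drive_tool", "payload": {"commands": [{"gripper":6,"dx":35.5,"dy":-18,"dz":2,"rx":0,"ry":0,"rz":-23},{"gripper":6,"dx":35.5,"dy":-18,"dz":2,"rx":0,"ry":0,"rz":-23},{"gripper":6,"dx":35.5,"dy":-18,"dz":2,"rx":0,"ry":0,"rz":-23},{"gripper":6,"dx":35.5,"dy":-18,"dz":2,"rx":0,"ry":0,"rz":-23},{"gripper":6,"dx":35.5,"dy":-18,"dz":2,"rx":0,"ry":0,"rz":-23},{"gripper":6,"dx":35.5,"dy":-18,"dz":2,"rx":0,"ry":0,"rz":-23},{"gripper":6,"dx":35.5,"dy":-18,"dz":2,"rx":0,"ry":0,"rz":-23},{"gripper":6,"dx":35.5,"dy":-18,"dz":2,"rx":0,"ry":0,"rz":-23},{"gripper":6,"dx":35.5,"dy":-18,"dz":2,"rx":0,"ry":0,"rz":-23},{"gripper":6,"dx":35.5,"dy":-18,"dz":2,"rx":0,"ry":0,"rz":-23},{"gripper":6,"dx":35.5,"dy":-18,"dz":2,"rx":0,"ry":0,"rz":-23}], "squeeze": 40}}

```text
time: 1.52
position: [0.4707, 0.354, 0.2026]
ee_rot: [[-0.389, 0.921, 0.0], [0.921, 0.389, -0.0], [-0.0, 0.0, -1.0]]
contact_force: [0.1, 0.3, 0.5]
width: 0.06
grasp_force: 0.0
```

Run:
```python
from h import *
np.set_printoptions(precision=4,suppress=True)
print('cr w',[onz('w1',*p,.01)[:2] for p in[(215,104),(289,101),(299,233),(231,235)]])
snap('wrist','w2.png');o=observe();print(o['position'],o['ee_rot'],o['q'],o['time'])
```

```text
cr w [array([0.5422, 0.0755]), array([0.6203, 0.0785]), array([ 0.6289, -0.0684]), array([ 0.55  , -0.0709])]
[0.4705 0.3542 0.2026] [[-0.3893  0.9211  0.0001]
 [ 0.9211  0.3893 -0.0001]
 [-0.0001  0.0001 -1.    ]] [-29.3058  13.4693 -14.1079  93.7224   3.4086  73.2278 -21.1116] 1.575
```

View pics/w2.png

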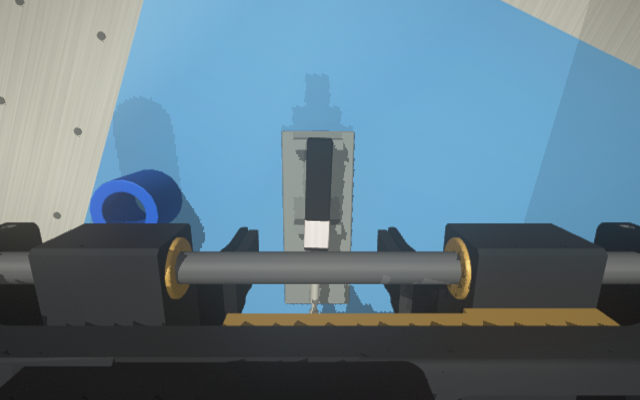

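The pointer lies under the gripper: handle from (319,138) at the head to (316,248) at the shoulder, slightly left of the finger centre.

Run:
```python
from h import *
np.set_printoptions(precision=4,suppress=True)
P=[onz('w2',*p,.05) for p in[(307.5,138),(332,138),(304.5,248),(328,248)]]
h=(P[0]+P[1])/2;s=(P[2]+P[3])/2;a=(h-s)[:2];print(P,h,s,np.linalg.norm(a),np.degrees(np.arctan2(a[1],a[0])),np.linalg.norm(P[0]-P[1]))
print([onz('w2',*p,.006) for p in[(283,131),(354,131),(285,303),(348,303)]])
o=observe();g=h-.04*np.r_[a,0]/np.linalg.norm(a);print(o['ee_rot'].T@(np.r_[g[:2],.020]-o['position'])*100)
```

```text
[array([0.4462, 0.3912, 0.05  ]), array([0.4667, 0.3999, 0.05  ]), array([0.4844, 0.2912, 0.05  ]), array([0.5057, 0.3002, 0.05  ])] [0.4565 0.3955 0.05  ] [0.4951 0.2957 0.05  ] 0.1070461805431248 111.14317646786742 0.02227042158827025
[array([0.4203, 0.3846, 0.006 ]), array([0.4877, 0.4131, 0.006 ]), array([0.495 , 0.2011, 0.006 ]), array([0.5631, 0.2298, 0.006 ])]
[ 0.3626  0.1872 18.2599]
```

Call:
{"api": "drive_tool", "payload": {"commands": [{"gripper":6,"dx":0.4,"dy":0.2,"dz":6,"rx":0,"ry":0,"rz":1.4},{"gripper":6,"dx":0.4,"dy":0.2,"dz":11,"rx":0,"ry":0,"rz":1.4},{"gripper":6,"dx":0.4,"dy":0.2,"dz":14,"rx":0,"ry":0,"rz":1.4},{"gripper":6,"dx":0.4,"dy":0.2,"dz":17,"rx":0,"ry":0,"rz":1.4},{"gripper":6,"dx":0.4,"dy":0.2,"dz":18.2,"rx":0,"ry":0,"rz":1.4},{"gripper":6,"dx":0.4,"dy":0.2,"dz":18.2,"rx":0,"ry":0,"rz":1.4},{"gripper":1.5,"dx":0.4,"dy":0.2,"dz":18.2,"rx":0,"ry":0,"rz":1.4},{"gripper":1.5,"dx":0.4,"dy":0.2,"dz":18.2,"rx":0,"ry":0,"rz":1.4},{"gripper":1.5,"dx":0.4,"dy":0.2,"dz":18.2,"rx":0,"ry":0,"rz":1.4},{"gripper":1.5,"dx":0.4,"dy":0.2,"dz":18.2,"rx":0,"ry":0,"rz":1.4},{"gripper":1.5,"dx":0.4,"dy":0.2,"dz":18.2,"rx":0,"ry":0,"rz":1.4},{"gripper":1.5,"dx":0.4,"dy":0.2,"dz":18.2,"rx":0,"ry":0,"rz":1.4}], "squeeze": 40}}

```text
time: 3.08
position: [0.4703, 0.3595, 0.0208]
ee_rot: [[-0.368, 0.93, 0.0], [0.93, 0.368, 0.0], [0.0, 0.0, -1.0]]
contact_force: [-1.4, 0.2, 4.0]
width: 0.0233
grasp_force: 39.9
```

Call:
{"api": "drive_tool", "payload": {"commands": [{"gripper":1.5,"dx":0,"dy":0,"dz":-3,"rx":0,"ry":0,"rz":0},{"gripper":1.5,"dx":0,"dy":0,"dz":-8,"rx":0,"ry":0,"rz":0},{"gripper":1.5,"dx":0,"dy":0,"dz":-14,"rx":0,"ry":0,"rz":0},{"gripper":1.5,"dx":0,"dy":0,"dz":-20,"rx":0,"ry":0,"rz":0},{"gripper":1.5,"dx":0,"dy":0,"dz":-20,"rx":0,"ry":0,"rz":0},{"gripper":1.5,"dx":0,"dy":0,"dz":-20,"rx":0,"ry":0,"rz":0}]}}

```text
time: 3.82
position: [0.47, 0.3591, 0.2197]
ee_rot: [[-0.368, 0.93, -0.001], [0.93, 0.368, -0.001], [-0.0, -0.001, -1.0]]
contact_force: [-0.1, 0.7, -0.8]
width: 0.0238
grasp_force: 39.9
```

```bash
cat >> h.py <<'E'
from scipy.spatial.transform import Rotation as Ro
S=np.array([.585,.0035,.085]);yaw=np.radians(93.2)
cx=np.array([np.cos(yaw),np.sin(yaw),0]);Z=np.array([0,0,1.])
chx=(cx+Z)/2**.5;chz=(Z-cx)/2**.5;chy=np.cross(chz,chx)
def go(p,R,o=None):
    o=o or observe();R0=o['ee_rot'];print('pos now',o['position'].round(4) if hasattr(o['position'],'round') else o['position'],'F',np.round(o['contact_force'],1),'t',o['time'])
    print('  d',np.round(np.array(R0).T@(np.array(p)-o['position'])*100,2),'r',np.round(Ro.from_matrix(np.array(R0).T@R).as_rotvec(degrees=True),1))
Rlay=np.c_[chx,-chy,-chz]
Rtop=np.c_[chz,chy*1,-chx]   # gripping from the head, axial
def lay(off,n,xg=.07): return S+(xg+off)*chx+(n-.0187)*chz
E
python3 - <<'E'
from h import *
print(np.linalg.det(Rlay),np.linalg.det(Rtop))
go(lay(.01,.08),Rlay); print(lay(.01,.08))
E
```

```text
0.9999999999999996 0.9999999999999996
pos now [0.47   0.3591 0.2197] F [-0.1  0.7 -0.8] t 3.825
  d [-36.04  -1.97   3.49] r [-7.3 44.6 17.4]
[0.58426188 0.01670228 0.18491419]
```

Call:
{"api": "drive_tool", "payload": {"commands": [{"gripper":1.5,"dx":0,"dy":0,"dz":-6.5,"rx":0,"ry":0,"rz":0},{"gripper":1.5,"dx":-36,"dy":-2,"dz":-6.5,"rx":-7.3,"ry":44.6,"rz":17.4},{"gripper":1.5,"dx":-36,"dy":-2,"dz":-6.5,"rx":-7.3,"ry":44.6,"rz":17.4},{"gripper":1.5,"dx":-36,"dy":-2,"dz":-6.5,"rx":-7.3,"ry":44.6,"rz":17.4},{"gripper":1.5,"dx":-36,"dy":-2,"dz":-6.5,"rx":-7.3,"ry":44.6,"rz":17.4},{"gripper":1.5,"dx":-36,"dy":-2,"dz":-6.5,"rx":-7.3,"ry":44.6,"rz":17.4},{"gripper":1.5,"dx":-36,"dy":-2,"dz":-6.5,"rx":-7.3,"ry":44.6,"rz":17.4},{"gripper":1.5,"dx":-36,"dy":-2,"dz":-6.5,"rx":-7.3,"ry":44.6,"rz":17.4},{"gripper":1.5,"dx":-36,"dy":-2,"dz":-6.5,"rx":-7.3,"ry":44.6,"rz":17.4},{"gripper":1.5,"dx":-36,"dy":-2,"dz":-6.5,"rx":-7.3,"ry":44.6,"rz":17.4},{"gripper":1.5,"dx":-36,"dy":-2,"dz":-6.5,"rx":-7.3,"ry":44.6,"rz":17.4},{"gripper":1.5,"dx":-36,"dy":-2,"dz":-6.5,"rx":-7.3,"ry":44.6,"rz":17.4}]}}

```text
time: 5.32
position: [0.584, 0.0181, 0.2858]
ee_rot: [[-0.042, 0.998, -0.039], [0.706, 0.057, 0.706], [0.707, 0.002, -0.707]]
contact_force: [0.2, 0.8, -1.3]
width: 0.0239
grasp_force: 39.9
```

Run:
```python
from h import *
go(lay(.008,.05),Rlay); print(observe()['q'])
```

```text
pos now [0.584  0.0181 0.2858] F [ 0.2  0.8 -1.3] t 5.325
  d [-7.44 -0.   10.04] r [ 0.  -0.   0.1]
[ 12.05419405  20.14411255   7.96472655  88.19192543 -43.33162633
  92.8061855   29.46992653]
```

Call:
{"api": "drive_tool", "payload": {"commands": [{"gripper":1.5,"dx":-3.5,"dy":0,"dz":5,"rx":0,"ry":0,"rz":0},{"gripper":1.5,"dx":-7.4,"dy":0,"dz":10,"rx":0,"ry":0,"rz":0},{"gripper":1.5,"dx":-7.4,"dy":0,"dz":10,"rx":0,"ry":0,"rz":0},{"gripper":1.5,"dx":-7.4,"dy":0,"dz":10,"rx":0,"ry":0,"rz":0},{"gripper":1.5,"dx":-7.4,"dy":0,"dz":10,"rx":0,"ry":0,"rz":0}]}}

```text
time: 5.95
position: [0.5849, 0.035, 0.1654]
ee_rot: [[-0.043, 0.998, -0.035], [0.706, 0.055, 0.706], [0.706, 0.006, -0.708]]
contact_force: [0.8, -0.3, -1.6]
width: 0.0231
grasp_force: 39.9
```

Run:
```python
from h import *
go(lay(.008,0),Rlay)
snap('wrist','w3.png');snap('side','d3.png');snap('scene','s3.png')
w=cv2.imread('pics/w3.png');d=cv2.imread('pics/d3.png');s=cv2.imread('pics/s3.png')
def c(i,x,y,W=100,H=75): return cv2.resize(i[y:y+H,x:x+W],(400,300),interpolation=cv2.INTER_CUBIC)
cv2.imwrite('pics/c3.png',np.vstack([np.hstack([cv2.resize(w,(400,300)),c(w,220,150,200,150)]),np.hstack([c(d,300,160),c(s,262,175)])]))
```

```text
pos now [0.5849 0.035  0.1654] F [ 0.8 -0.3 -1.6] t 5.95
  d [-0.1  -0.18  5.33] r [0.3 0.1 0.2]
```

View pics/c3.png

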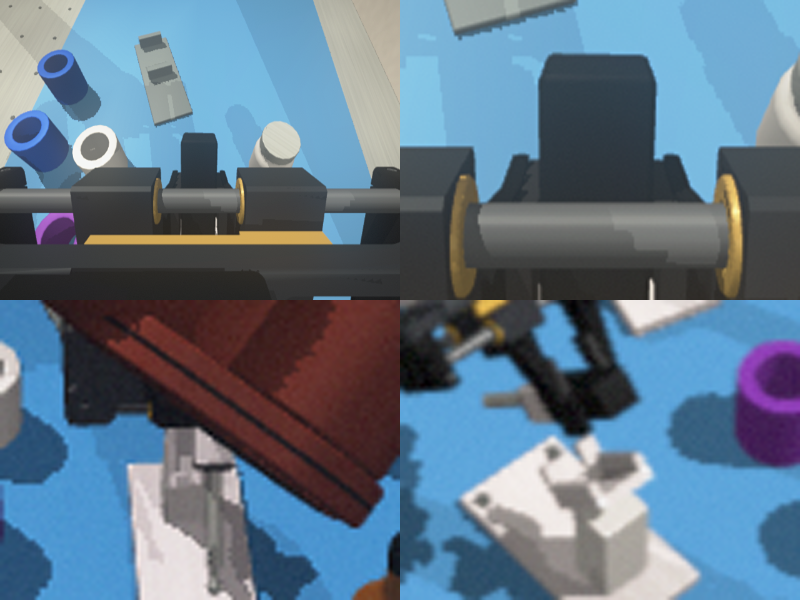

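Run:
```python
from h import *
o=observe();R=np.array(o['ee_rot']);g=o['position']-.0187*R[:,2]
for n,x in(('tip',-.15),('sh',-.07),('head',.04)): 
  X=g+x*R[:,0]; u=proj('s3',X); print(n,X.round(4),u.round(1),'crop',((u-[262,175])*4+[400,300]).round())
for n,X in(('stop L',S+.01*chz+.008*chy),('stop R',S+.01*chz-.008*chy),('slot bottom',S-.012*chz),('chan top +',S+.052*chx-.002*chz+.0175*chy),('chan top -',S+.052*chx-.002*chz-.0175*chy)):
  u=proj('s3',X); print(n,'crop',((u-[262,175])*4+[400,300]).round())
u=proj('w3',g+.04*R[:,0]+.012*-R[:,2]+.012*R[:,1]);v=proj('w3',g+.04*R[:,0]+.012*-R[:,2]-.012*R[:,1]);print(((u-[220,150])*2+[400,0]).round(),((v-[220,150])*2+[400,0]).round())
```

```text
tip [ 0.5911 -0.0838  0.0714] [282.7 199. ] crop [483. 396.]
sh [ 0.5877 -0.0273  0.128 ] [295.7 198.1] crop [535. 392.]
head [0.5831 0.0504 0.2057] [316.1 196.6] crop [616. 386.]
stop L crop [572. 443.]
stop R crop [553. 457.]
slot bottom crop [579. 480.]
chan top + crop [631. 452.]
chan top - crop [587. 482.]
[648.  65.] [527.  65.]
```

The pointer sits in the hand as assumed (tip and head agree with the projection). Descending along the channel normal.

Call:
{"api": "drive_tool", "payload": {"commands": [{"gripper":1.5,"dx":0,"dy":-0.1,"dz":2,"rx":0,"ry":0,"rz":0},{"gripper":1.5,"dx":0,"dy":-0.1,"dz":3.2,"rx":0,"ry":0,"rz":0},{"gripper":1.5,"dx":0,"dy":-0.1,"dz":3.2,"rx":0,"ry":0,"rz":0},{"gripper":1.5,"dx":0,"dy":-0.1,"dz":3.2,"rx":0,"ry":0,"rz":0},{"gripper":1.5,"dx":0,"dy":-0.1,"dz":3.2,"rx":0,"ry":0,"rz":0}]}}

```text
time: 6.72
position: [0.5814, 0.0578, 0.1401]
ee_rot: [[-0.041, 0.998, -0.038], [0.706, 0.055, 0.706], [0.707, 0.002, -0.707]]
contact_force: [-0.1, -0.4, -2.0]
width: 0.0238
grasp_force: 39.9
```

```bash
sed -i 's/S=np.array(\[.585/S=np.array([.584/' h.py
python3 - <<'E'
from h import *
go(lay(.008,0),Rlay)
for n,X in(('prong+',S+.01*chz+.014*chy-.004*chx),('prong-',S+.01*chz-.014*chy-.004*chx)):print(n,proj('w1',X))
E
```

```text
pos now [0.5814 0.0578 0.1401] F [-0.1 -0.4 -2. ] t 6.725
  d [ 0.06 -0.04  1.92] r [0.1 0.  0.1]
prong+ [227.71924149 198.20759844]
prong- [259.09841675 196.50803174]
```

Call:
{"api": "drive_tool", "payload": {"commands": [{"gripper":1.5,"dx":0,"dy":0,"dz":0.8,"rx":0,"ry":0,"rz":0},{"gripper":1.5,"dx":0,"dy":0,"dz":1.3,"rx":0,"ry":0,"rz":0},{"gripper":1.5,"dx":0,"dy":0,"dz":1.6,"rx":0,"ry":0,"rz":0},{"gripper":1.5,"dx":0,"dy":0,"dz":1.7,"rx":0,"ry":0,"rz":0},{"gripper":1.5,"dx":0,"dy":0,"dz":1.7,"rx":0,"ry":0,"rz":0}]}}

```text
time: 7.35
position: [0.5805, 0.0702, 0.1279]
ee_rot: [[-0.041, 0.998, -0.038], [0.706, 0.056, 0.706], [0.707, 0.002, -0.707]]
contact_force: [-0.3, -0.8, -0.9]
width: 0.024
grasp_force: 39.9
```

Run:
```python
from h import *
go(lay(.0,0),Rlay);o=observe();print(np.array(o['ee_rot']).T@o['contact_force'],o['wrist_torque'])
```

```text
pos now [0.5805 0.0702 0.1279] F [-0.3 -0.8 -0.9] t 7.35
  d [-0.76 -0.02  0.18] r [ 0.1 -0.   0.1]
[-1.18925978 -0.31239809  0.12188754] [-0.9620273  -0.04607815  0.03192923]
```

Call:
{"api": "drive_tool", "payload": {"commands": [{"gripper":1.5,"dx":0,"dy":0,"dz":0.1,"rx":0,"ry":0,"rz":0},{"gripper":1.5,"dx":-0.3,"dy":0,"dz":0.15,"rx":0,"ry":0,"rz":0},{"gripper":1.5,"dx":-0.5,"dy":0,"dz":0.15,"rx":0,"ry":0,"rz":0},{"gripper":1.5,"dx":-0.6,"dy":0,"dz":0.15,"rx":0,"ry":0,"rz":0},{"gripper":1.5,"dx":-0.6,"dy":0,"dz":0.15,"rx":0,"ry":0,"rz":0}]}}

```text
time: 7.98
position: [0.5818, 0.0666, 0.124]
ee_rot: [[-0.042, 0.998, -0.036], [0.706, 0.055, 0.706], [0.707, 0.004, -0.707]]
contact_force: [-0.5, -2.8, 7.4]
width: 0.0238
grasp_force: 39.9
```

Run:
```python
from h import *
go(lay(.0,0),Rlay);o=observe();print(np.array(o['ee_rot']).T@o['contact_force'],o['wrist_torque'])
```

```text
pos now [0.5818 0.0666 0.124 ] F [-0.5 -2.8  7.4] t 7.975
  d [-0.22 -0.13  0.16] r [ 0.2 -0.   0.1]
[ 3.28249922 -0.65887502 -7.14470972] [-0.28708807  0.02262548 -0.0420064 ]
```

Call:
{"api": "drive_tool", "payload": {"commands": [{"gripper":1.5,"dx":-0.15,"dy":0,"dz":-0.05,"rx":0,"ry":0,"rz":0},{"gripper":1.5,"dx":-0.3,"dy":0,"dz":-0.05,"rx":0,"ry":0,"rz":0},{"gripper":1.5,"dx":-0.3,"dy":0,"dz":-0.05,"rx":0,"ry":0,"rz":0}]}}

```text
time: 8.35
position: [0.5818, 0.0662, 0.1237]
ee_rot: [[-0.043, 0.998, -0.037], [0.703, 0.057, 0.709], [0.71, 0.005, -0.705]]
contact_force: [-1.9, 1.2, 13.5]
width: 0.0236
grasp_force: 39.9
```

Run:
```python
from h import *
go(lay(.0,0),Rlay);o=observe();print(np.array(o['ee_rot']).T@o['contact_force'],o['wrist_torque'])
```

```text
pos now [0.5818 0.0662 0.1237] F [-1.9  1.2 13.5] t 8.35
  d [-0.17 -0.13  0.17] r [ 0.1 -0.2  0.2]
[10.54896461 -1.7232077  -8.57337685] [1.35899322 0.36366987 0.31144533]
```

The pointer is against the stop (10 N along the slope, 8 N on the floor). Releasing and retreating.

Call:
{"api": "drive_tool", "payload": {"commands": [{"gripper":5,"dx":0.2,"dy":0,"dz":-0.1,"rx":0,"ry":0,"rz":0},{"gripper":5,"dx":0.2,"dy":0,"dz":-0.1,"rx":0,"ry":0,"rz":0},{"gripper":5,"dx":0.2,"dy":0,"dz":-0.1,"rx":0,"ry":0,"rz":0},{"gripper":5,"dx":0.2,"dy":0,"dz":-0.1,"rx":0,"ry":0,"rz":0},{"gripper":5,"dx":0.2,"dy":0,"dz":-2,"rx":0,"ry":0,"rz":0},{"gripper":5,"dx":0.2,"dy":0,"dz":-6,"rx":0,"ry":0,"rz":0},{"gripper":5,"dx":0.2,"dy":0,"dz":-12,"rx":0,"ry":0,"rz":0},{"gripper":5,"dx":0.2,"dy":0,"dz":-15,"rx":0,"ry":0,"rz":0},{"gripper":5,"dx":0.2,"dy":0,"dz":-15,"rx":0,"ry":0,"rz":0},{"gripper":5,"dx":0.2,"dy":0,"dz":-15,"rx":0,"ry":0,"rz":0}]}}

```text
time: 9.6
position: [0.5862, -0.0393, 0.2278]
ee_rot: [[-0.04, 0.998, -0.039], [0.705, 0.056, 0.707], [0.708, 0.001, -0.707]]
contact_force: [-0.6, 0.3, 0.9]
width: 0.0504
grasp_force: 0.0
```

Run:
```python
from h import *
def top(x,back=0): return S+(x-.0187+back)*chx   # TCP for grasp at pointer x
R2=np.c_[-chz,-chy,-chx]
for R in(Rtop,R2): go(top(.092,.12),R); print(top(.092,.12))
snap('side','d4.png');snap('scene','s4.png')
w=get_image('wrist')['img'][:,:,::-1];d=cv2.imread('pics/d4.png');s=cv2.imread('pics/s4.png')
def c(i,x,y,W=100,H=75): return cv2.resize(i[y:y+H,x:x+W],(400,300),interpolation=cv2.INTER_CUBIC)
cv2.imwrite('pics/c4.png',np.vstack([np.hstack([cv2.resize(w,(400,300)),c(d,300,110,200,150)]),np.hstack([c(d,310,165),c(s,262,175)])]))
cv2.imwrite('pics/x.png',w)
```

```text
pos now [ 0.5862 -0.0393  0.2278] F [-0.6  0.3  0.9] t 9.6
  d [12.26  0.03 13.13] r [ 1.273e+02  1.000e-01 -1.272e+02]
[0.57637011 0.13997062 0.22168374]
pos now [ 0.5862 -0.0393  0.2278] F [-0.6  0.3  0.9] t 9.6
  d [12.26  0.03 13.13] r [  0. -90.   0.]
[0.57637011 0.13997062 0.22168374]
```

View pics/c4.png

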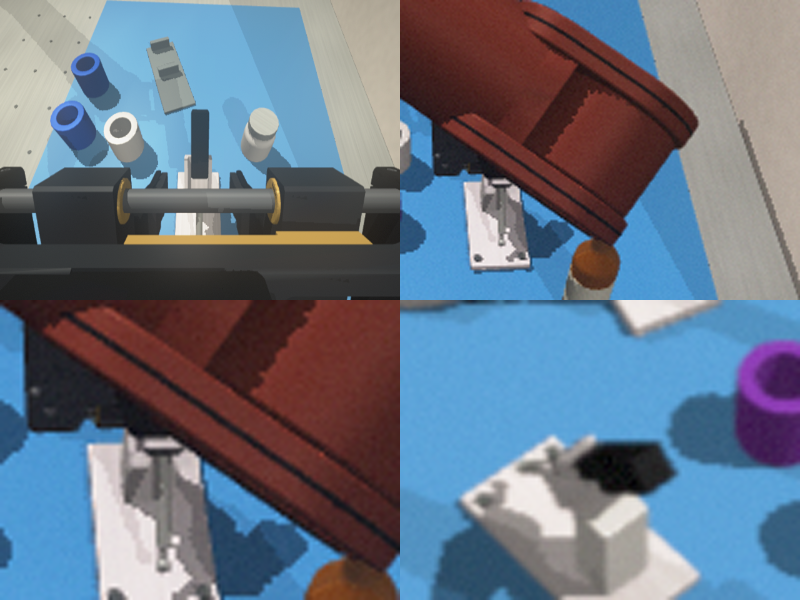

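Wrist, side and scene crops: handle in the channel, shaft through the slot, seated. Now swinging round to the head end.

Call:
{"api": "drive_tool", "payload": {"commands": [{"gripper":5,"dx":9.9,"dy":0.1,"dz":2.8,"rx":0,"ry":-45,"rz":0},{"gripper":5,"dx":9.9,"dy":0.1,"dz":2.8,"rx":0,"ry":-45,"rz":0},{"gripper":5,"dx":9.9,"dy":0.1,"dz":2.8,"rx":0,"ry":-45,"rz":0},{"gripper":5,"dx":9.9,"dy":0.1,"dz":2.8,"rx":0,"ry":-45,"rz":0},{"gripper":5,"dx":9.9,"dy":0.1,"dz":2.8,"rx":0,"ry":-45,"rz":0},{"gripper":5,"dx":12.3,"dy":0.1,"dz":13.1,"rx":0,"ry":-90,"rz":0},{"gripper":5,"dx":12.3,"dy":0.1,"dz":13.1,"rx":0,"ry":-90,"rz":0},{"gripper":5,"dx":12.3,"dy":0.1,"dz":13.1,"rx":0,"ry":-90,"rz":0},{"gripper":5,"dx":12.3,"dy":0.1,"dz":13.1,"rx":0,"ry":-90,"rz":0},{"gripper":5,"dx":12.3,"dy":0.1,"dz":13.1,"rx":0,"ry":-90,"rz":0},{"gripper":5,"dx":12.3,"dy":0.1,"dz":13.1,"rx":0,"ry":-90,"rz":0},{"gripper":5,"dx":12.3,"dy":0.1,"dz":13.1,"rx":0,"ry":-90,"rz":0}]}}

```text
time: 11.25
position: [0.5781, 0.1372, 0.2239]
ee_rot: [[-0.035, 0.999, 0.039], [0.708, 0.052, -0.704], [-0.705, 0.003, -0.709]]
contact_force: [-0.3, 0.2, -0.2]
width: 0.0499
grasp_force: 0.0
```

```bash
cat >> h.py <<'E'
S=np.array([.585,.0035,.085])
def top(x,back=0): return S+(x-.0187+back)*chx
R2=np.c_[-chz,-chy,-chx]
E
python3 - <<'E'
from h import *
go(top(.092,0),R2);print(observe()['q'])
E
```

```text
pos now [0.5781 0.1372 0.2239] F [-0.3  0.2 -0.2] t 11.25
  d [ 0.32 -0.05 11.96] r [-0.  -0.2 -0.3]
[-39.60799396  27.59969048   0.90828856  84.81583861  34.80404927
  96.19452147 -41.02719469]
```

Call:
{"api": "drive_tool", "payload": {"commands": [{"gripper":5,"dx":0.3,"dy":0,"dz":4,"rx":0,"ry":0,"rz":0},{"gripper":5,"dx":0.3,"dy":0,"dz":8,"rx":0,"ry":0,"rz":0},{"gripper":5,"dx":0.3,"dy":0,"dz":11,"rx":0,"ry":0,"rz":0},{"gripper":5,"dx":0.3,"dy":0,"dz":12,"rx":0,"ry":0,"rz":0},{"gripper":5,"dx":0.3,"dy":0,"dz":12,"rx":0,"ry":0,"rz":0},{"gripper":5,"dx":0.3,"dy":0,"dz":12,"rx":0,"ry":0,"rz":0}]}}

```text
time: 12.0
position: [0.5828, 0.0581, 0.1367]
ee_rot: [[-0.038, 0.998, 0.042], [0.707, 0.057, -0.704], [-0.706, 0.003, -0.708]]
contact_force: [0.6, 0.4, -0.0]
width: 0.05
grasp_force: 0.0
```

Run:
```python
from h import *
go(top(.092,0),R2)
```

```text
pos now [0.5828 0.0581 0.1367] F [ 0.6  0.4 -0. ] t 12.0
  d [-0.21 -0.08  0.19] r [ 0.2 -0.1 -0.1]
```

Call:
{"api": "drive_tool", "payload": {"commands": [{"gripper":5,"dx":-0.15,"dy":0,"dz":0,"rx":0,"ry":0,"rz":0},{"gripper":1.5,"dx":-0.15,"dy":0,"dz":0,"rx":0,"ry":0,"rz":0},{"gripper":1.5,"dx":-0.15,"dy":0,"dz":0,"rx":0,"ry":0,"rz":0},{"gripper":1.5,"dx":-0.15,"dy":0,"dz":0,"rx":0,"ry":0,"rz":0},{"gripper":1.5,"dx":-0.15,"dy":0,"dz":0,"rx":0,"ry":0,"rz":0},{"gripper":1.5,"dx":-0.15,"dy":0,"dz":0,"rx":0,"ry":0,"rz":0},{"gripper":1.5,"dx":-0.15,"dy":0,"dz":0,"rx":0,"ry":0,"rz":0}], "squeeze": 50}}

```text
time: 12.88
position: [0.5822, 0.0559, 0.1367]
ee_rot: [[-0.039, 0.998, 0.041], [0.706, 0.056, -0.706], [-0.707, 0.001, -0.707]]
contact_force: [-0.4, 0.1, 0.0]
width: 0.0236
grasp_force: 50.0
```

Run:
```python
from h import *
go(top(.092,0),R2)
o=observe();R=np.array(o['ee_rot']);rel=(S-o['position'])@R;print('shoulder in tool',rel,'axis in tool',chx@R, 'wt',o['wrist_torque'])
```

```text
pos now [0.5822 0.0559 0.1367] F [-0.4  0.1  0. ] t 12.875
  d [-0.06 -0.02  0.04] r [ 0.1 -0.  -0. ]
shoulder in tool [-0.0006263  -0.00025777  0.07366699] axis in tool [ 2.47074057e-04  1.13236355e-03 -9.99999328e-01] wt [0.92315081 0.03752658 0.01044436]
```

Call:
{"api": "drive_tool", "payload": {"commands": [{"gripper":1.5,"dx":-1,"dy":0,"dz":0,"rx":0,"ry":0,"rz":0},{"gripper":1.5,"dx":-3,"dy":0,"dz":0,"rx":0,"ry":0,"rz":0},{"gripper":1.5,"dx":-6,"dy":0,"dz":0,"rx":0,"ry":0,"rz":0},{"gripper":1.5,"dx":-12,"dy":0,"dz":-2,"rx":0,"ry":0,"rz":0},{"gripper":1.5,"dx":-23.2,"dy":0,"dz":-8.3,"rx":0,"ry":45,"rz":0},{"gripper":1.5,"dx":-23.2,"dy":0,"dz":-8.3,"rx":0,"ry":45,"rz":0},{"gripper":1.5,"dx":-23.2,"dy":0,"dz":-8.3,"rx":0,"ry":45,"rz":0},{"gripper":1.5,"dx":-23.2,"dy":0,"dz":-8.3,"rx":0,"ry":45,"rz":0},{"gripper":1.5,"dx":-23.2,"dy":0,"dz":-8.3,"rx":0,"ry":45,"rz":0},{"gripper":1.5,"dx":-23.2,"dy":0,"dz":-8.3,"rx":0,"ry":45,"rz":0},{"gripper":1.5,"dx":-23.2,"dy":0,"dz":-8.3,"rx":0,"ry":45,"rz":0}]}}

```text
time: 14.25
position: [0.5875, -0.0474, 0.3586]
ee_rot: [[-0.059, 0.998, -0.0], [0.998, 0.059, -0.002], [-0.002, -0.0, -1.0]]
contact_force: [-0.5, 0.6, -2.1]
width: 0.0237
grasp_force: 50.0
```

```bash
cat >> h.py <<'E'
Rd=np.c_[cx,-chy,-Z]
E
python3 - <<'E'
from h import *
go([.53,-.43,.36],Rd); print(np.linalg.det(Rd),observe()['q'],onz('s1',208,80,0),onz('s1',208,65,.1))
E
```

```text
pos now [ 0.5875 -0.0474  0.3586] F [-0.5  0.6 -2.1] t 14.25
  d [-37.85  -8.02  -0.07] r [-0.   0.1  0.2]
0.9999999999999998 [-8.8887673   9.9140722  10.81641772 79.93566998 -1.75963736 90.33860076
  5.1702986 ] [ 0.46252552 -0.71700309  0.        ] [ 0.47491978 -0.66068325  0.1       ]
```

Call:
{"api": "drive_tool", "payload": {"commands": [{"gripper":1.5,"dx":-38,"dy":-8,"dz":0,"rx":0,"ry":0,"rz":0},{"gripper":1.5,"dx":-38,"dy":-8,"dz":0,"rx":0,"ry":0,"rz":0},{"gripper":1.5,"dx":-38,"dy":-8,"dz":0,"rx":0,"ry":0,"rz":0},{"gripper":1.5,"dx":-38,"dy":-8,"dz":0,"rx":0,"ry":0,"rz":0},{"gripper":1.5,"dx":-38,"dy":-8,"dz":0,"rx":0,"ry":0,"rz":0},{"gripper":1.5,"dx":-38,"dy":-8,"dz":0,"rx":0,"ry":0,"rz":0},{"gripper":1.5,"dx":-38,"dy":-8,"dz":0,"rx":0,"ry":0,"rz":0},{"gripper":1.5,"dx":-38,"dy":-8,"dz":0,"rx":0,"ry":0,"rz":0},{"gripper":1.5,"dx":-38,"dy":-8,"dz":0,"rx":0,"ry":0,"rz":0},{"gripper":1.5,"dx":-38,"dy":-8,"dz":0,"rx":0,"ry":0,"rz":0}]}}

```text
time: 15.5
position: [0.5305, -0.4312, 0.3595]
ee_rot: [[-0.059, 0.998, 0.002], [0.998, 0.059, 0.001], [0.001, 0.002, -1.0]]
contact_force: [0.3, 0.2, -1.7]
width: 0.0236
grasp_force: 50.0
```

Run:
```python
from h import *
o=observe();print(o['position'],o['contact_force'])
snap('wrist','w5.png');snap('scene','s5.png')
w=cv2.imread('pics/w5.png');s=cv2.imread('pics/s5.png')
def c(i,x,y,W=100,H=75): return cv2.resize(i[y:y+H,x:x+W],(400,300),interpolation=cv2.INTER_CUBIC)
u=proj('w5',[.508,-.2975,.09]);print(u)
x,y=int(np.clip(u[0]-100,0,440)),int(np.clip(u[1]-75,0,250));print(x,y)
v=proj('s5',[.508,-.2975,.06]);X,Y=int(np.clip(v[0]-50,0,540)),int(np.clip(v[1]-37,0,325));print(X,Y)
cv2.imwrite('pics/c5.png',np.vstack([np.hstack([c(w,x,y,200,150),cv2.resize(w,(400,300))]),np.hstack([c(s,X,Y),cv2.resize(s,(400,300))])]))
```

```text
[ 0.53045111 -0.43115396  0.35953175] [ 0.34269302  0.21835947 -1.6697984 ]
[303.83252908  53.09484144]
203 0
213 105
```

View pics/c5.png

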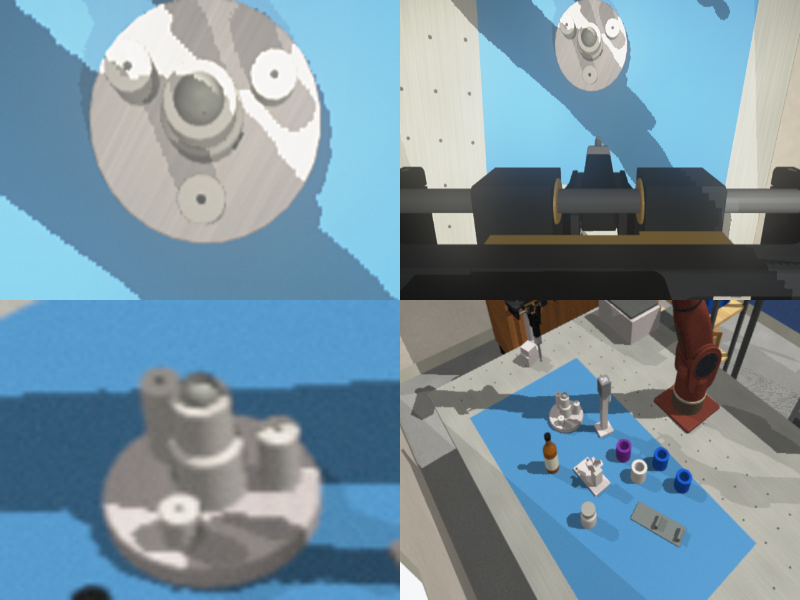

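Low post dot: wrist (340,37), scene (257.5,157). Mid: wrist (266.5,33.5), scene (283,137.5). High: wrist (303.5,99), scene (252.5,125). The heights show clearly in the scene crop: the shortest is nearest the scene camera.

Run:
```python
from h import *
np.set_printoptions(precision=4,suppress=True)
def blob(f,u,v,z0=8):
    g=cv2.cvtColor(cv2.imread(f'pics/{f}.png'),6).astype(float);u0,v0=int(round(u)),int(round(v));r=3
    p=g[max(v0-r,0):v0+r+1,u0-r:u0+r+1];w=np.clip(np.median(p)-15-p,0,None);yy,xx=np.mgrid[max(v0-r,0):v0+r+1,u0-r:u0+r+1]
    return ((w*xx).sum()/w.sum(),(w*yy).sum()/w.sum()) if w.sum()>0 else (u,v)
D=dict(low=(.052,(340,37),(257.5,157),(339.25,305)),mid=(.072,(266.5,33.5),(283,137.5),(298.75,303)),high=(.092,(303.5,99),(252.5,125),(320.75,333.75)))
for n,(z,w,s,d) in D.items():
    print(n,*[ (np.round(blob(f,*p),1),onz(f,*blob(f,*p),z)[:2]) for f,p in(('w5',w),('s5',s),('d1',d))])
o=observe();R=np.array(o['ee_rot']);T=o['position']+R@[-.0006,0,.1537];print('tip',T,proj('w5',T),proj('s5',T))
u=proj('s5',T);c=lambda i,x,y,W,H:cv2.resize(i[y:y+H,x:x+W],(400,300),interpolation=cv2.INTER_CUBIC)
w=cv2.imread('pics/w5.png');s=cv2.imread('pics/s5.png')
x,y=int(max(u[0]-25,0)),int(max(u[1]-19,0));print(x,y)
cv2.imwrite('pics/c6.png',np.hstack([c(w,295,165,50,38),c(s,x,y,50,38)]))
```

```text
low (array([339.7,  36.6]), array([ 0.5508, -0.2694])) (array([258.8, 157.5]), array([ 0.5497, -0.2625])) (array([338.8, 304.8]), array([ 0.5501, -0.2701]))
mid (array([266. ,  32.7]), array([ 0.4604, -0.2745])) (array([282.6, 137.3]), array([ 0.4606, -0.2701])) (array([298.3, 302.8]), array([ 0.46  , -0.2754]))
high (array([303.1,  99.2]), array([ 0.5098, -0.3497])) (array([252.2, 124.8]), array([ 0.5109, -0.3481])) (array([320.4, 333.4]), array([ 0.5088, -0.3506]))
tip [ 0.5302 -0.4325  0.2059] [315.8369 186.9088] [225.2992  80.7121]
200 61
```

View pics/c6.png

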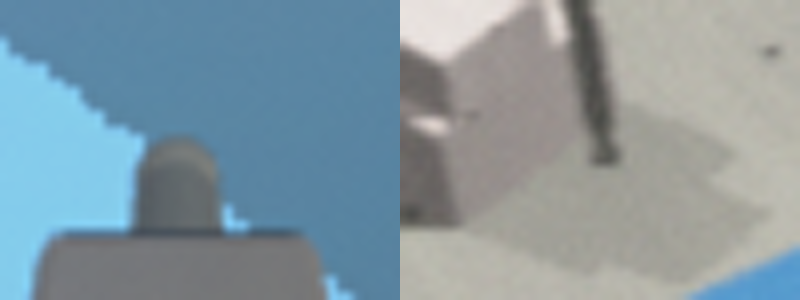

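```bash
cat >> h.py <<'E'
def tip(o): return np.array(o['position'])+np.array(o['ee_rot'])@[-.0006,0,.1537]
P=dict(low=np.array([.5502,-.2698,.052]),mid=np.array([.460,-.275,.072]),high=np.array([.509,-.350,.092]))
def totip(n,h):
    o=observe();R=np.array(o['ee_rot']);T=tip(o);print('tip',T.round(4),'F',np.round(o['contact_force'],1),'t',o['time'],'tilt',np.round(Ro.from_matrix(R.T@Rd).as_rotvec(degrees=True),2))
    print(n,'d cm',np.round(R.T@(P[n]+[0,0,h]-T)*100,2))
E
python3 - <<'E'
from h import *
totip('low',.02)
o=observe();R=np.array(o['ee_rot']);b=tip(o)+[0,0,.005]
print([proj('w5',b+.005*np.array(e)).round(1) for e in([0,1,0],[0,.7,.7],[0,0.9,-.4],[1,0,0],[-1,0,0])])
E
```

```text
tip [ 0.5302 -0.4325  0.2059] F [ 0.4 -0.5 -1.4] t 15.6 tilt [ 0.11 -0.01  0.12]
low d cm [16.13  2.91 13.4 ]
[array([316.1, 182.8]), array([316. , 185.1]), array([316.1, 182.9]), array([321.2, 188.3]), array([310.5, 187.7])]
```

Call:
{"api": "drive_tool", "payload": {"commands": [{"gripper":1.5,"dx":16.1,"dy":2.9,"dz":0,"rx":0,"ry":0,"rz":0},{"gripper":1.5,"dx":16.1,"dy":2.9,"dz":0,"rx":0,"ry":0,"rz":0},{"gripper":1.5,"dx":16.1,"dy":2.9,"dz":0,"rx":0,"ry":0,"rz":0},{"gripper":1.5,"dx":16.1,"dy":2.9,"dz":0,"rx":0,"ry":0,"rz":0},{"gripper":1.5,"dx":16.1,"dy":2.9,"dz":3,"rx":0,"ry":0,"rz":0},{"gripper":1.5,"dx":16.1,"dy":2.9,"dz":8,"rx":0,"ry":0,"rz":0},{"gripper":1.5,"dx":16.1,"dy":2.9,"dz":12,"rx":0,"ry":0,"rz":0},{"gripper":1.5,"dx":16.1,"dy":2.9,"dz":13.4,"rx":0,"ry":0,"rz":0},{"gripper":1.5,"dx":16.1,"dy":2.9,"dz":13.4,"rx":0,"ry":0,"rz":0},{"gripper":1.5,"dx":16.1,"dy":2.9,"dz":13.4,"rx":0,"ry":0,"rz":0}]}}

```text
time: 16.85
position: [0.5502, -0.2715, 0.2274]
ee_rot: [[-0.056, 0.998, 0.004], [0.998, 0.056, -0.001], [-0.001, 0.004, -1.0]]
contact_force: [0.0, 0.2, -1.7]
width: 0.0236
grasp_force: 50.0
```

Run:
```python
from h import *
totip('low',0)
```

```text
tip [ 0.5508 -0.2722  0.0737] F [ 0.   0.2 -1.7] t 16.85 tilt [ 0.23  0.06 -0.01]
low d cm [ 0.25 -0.06  2.17]
```

Call:
{"api": "drive_tool", "payload": {"commands": [{"gripper":1.5,"dx":0.2,"dy":0,"dz":1,"rx":0,"ry":0,"rz":0},{"gripper":1.5,"dx":0.2,"dy":0,"dz":1.6,"rx":0,"ry":0,"rz":0},{"gripper":1.5,"dx":0.2,"dy":0,"dz":2,"rx":0,"ry":0,"rz":0},{"gripper":1.5,"dx":0.2,"dy":0,"dz":2.3,"rx":0,"ry":0,"rz":0},{"gripper":1.5,"dx":0.2,"dy":0,"dz":2.5,"rx":0,"ry":0,"rz":0},{"gripper":1.5,"dx":0.2,"dy":0,"dz":2.6,"rx":0,"ry":0,"rz":0},{"gripper":1.5,"dx":0.2,"dy":0,"dz":2.6,"rx":0,"ry":0,"rz":0},{"gripper":1.5,"dx":0.2,"dy":0,"dz":2.6,"rx":0,"ry":0,"rz":0}]}}

```text
time: 17.85
position: [0.5493, -0.2689, 0.1996]
ee_rot: [[-0.056, 0.998, 0.002], [0.998, 0.056, 0.0], [0.0, 0.002, -1.0]]
contact_force: [-0.9, 0.4, 2.5]
width: 0.0238
grasp_force: 50.0
```

Run:
```python
from h import *
totip('low',0)
```

```text
tip [ 0.5496 -0.2695  0.0459] F [-0.9  0.4  2.5] t 17.85 tilt [ 0.1 -0.   0. ]
low d cm [-0.04  0.06 -0.61]
```

Low post touched: 4.2 N, about 6 mm of plunger travel, 0.7 mm off centre. On to the middle post.

Call:
{"api": "drive_tool", "payload": {"commands": [{"gripper":1.5,"dx":0,"dy":0,"dz":-2,"rx":0,"ry":0,"rz":0},{"gripper":1.5,"dx":0,"dy":0,"dz":-7,"rx":0,"ry":0,"rz":0},{"gripper":1.5,"dx":0,"dy":0,"dz":-12.5,"rx":0,"ry":0,"rz":0},{"gripper":1.5,"dx":0,"dy":0,"dz":-12.5,"rx":0,"ry":0,"rz":0},{"gripper":1.5,"dx":0,"dy":-5,"dz":-12.5,"rx":0,"ry":0,"rz":0},{"gripper":1.5,"dx":0,"dy":-9,"dz":-12.5,"rx":0,"ry":0,"rz":0},{"gripper":1.5,"dx":0,"dy":-9,"dz":-12.5,"rx":0,"ry":0,"rz":0},{"gripper":1.5,"dx":0,"dy":-9,"dz":-12.5,"rx":0,"ry":0,"rz":0},{"gripper":1.5,"dx":0,"dy":-9,"dz":-8,"rx":0,"ry":0,"rz":0},{"gripper":1.5,"dx":0,"dy":-9,"dz":-5,"rx":0,"ry":0,"rz":0},{"gripper":1.5,"dx":0,"dy":-9,"dz":-4.2,"rx":0,"ry":0,"rz":0},{"gripper":1.5,"dx":0,"dy":-9,"dz":-4.2,"rx":0,"ry":0,"rz":0},{"gripper":1.5,"dx":0,"dy":-9,"dz":-4.2,"rx":0,"ry":0,"rz":0}]}}

```text
time: 19.48
position: [0.4602, -0.2742, 0.2425]
ee_rot: [[-0.056, 0.998, 0.003], [0.998, 0.056, -0.001], [-0.001, 0.003, -1.0]]
contact_force: [0.7, -0.0, -1.9]
width: 0.0238
grasp_force: 49.9
```

Run:
```python
from h import *
totip('mid',0)
```

```text
tip [ 0.4607 -0.2749  0.0888] F [ 0.7 -0.  -1.9] t 19.475 tilt [0.17 0.04 0.01]
mid d cm [-0.01 -0.07  1.68]
```

Call:
{"api": "drive_tool", "payload": {"commands": [{"gripper":1.5,"dx":0,"dy":0,"dz":0.7,"rx":0,"ry":0,"rz":0},{"gripper":1.5,"dx":0,"dy":0,"dz":1.3,"rx":0,"ry":0,"rz":0},{"gripper":1.5,"dx":0,"dy":0,"dz":1.7,"rx":0,"ry":0,"rz":0},{"gripper":1.5,"dx":0,"dy":0,"dz":1.9,"rx":0,"ry":0,"rz":0},{"gripper":1.5,"dx":0,"dy":0,"dz":2.1,"rx":0,"ry":0,"rz":0},{"gripper":1.5,"dx":0,"dy":0,"dz":2.1,"rx":0,"ry":0,"rz":0},{"gripper":1.5,"dx":0,"dy":0,"dz":2.1,"rx":0,"ry":0,"rz":0}]}}

```text
time: 20.35
position: [0.4594, -0.2739, 0.2204]
ee_rot: [[-0.056, 0.998, 0.002], [0.998, 0.056, 0.0], [0.0, 0.002, -1.0]]
contact_force: [-0.3, 0.6, 1.7]
width: 0.0234
grasp_force: 50.0
```

Run:
```python
from h import *
totip('mid',0);totip('high',.012)
```

```text
tip [ 0.4597 -0.2745  0.0667] F [-0.3  0.6  1.7] t 20.35 tilt [ 0.09 -0.01  0.01]
mid d cm [-0.05  0.03 -0.53]
tip [ 0.4597 -0.2745  0.0667] F [-0.3  0.6  1.7] t 20.35 tilt [ 0.09 -0.01  0.01]
high d cm [-7.82  4.5  -3.72]
```

Middle post touched (3.6 N, about 5 mm travel). Now the tallest.

Call:
{"api": "drive_tool", "payload": {"commands": [{"gripper":1.5,"dx":0,"dy":0,"dz":-2,"rx":0,"ry":0,"rz":0},{"gripper":1.5,"dx":0,"dy":0,"dz":-7,"rx":0,"ry":0,"rz":0},{"gripper":1.5,"dx":0,"dy":0,"dz":-10.5,"rx":0,"ry":0,"rz":0},{"gripper":1.5,"dx":0,"dy":0,"dz":-10.5,"rx":0,"ry":0,"rz":0},{"gripper":1.5,"dx":-4,"dy":2.3,"dz":-10.5,"rx":0,"ry":0,"rz":0},{"gripper":1.5,"dx":-7.8,"dy":4.5,"dz":-10.5,"rx":0,"ry":0,"rz":0},{"gripper":1.5,"dx":-7.8,"dy":4.5,"dz":-10.5,"rx":0,"ry":0,"rz":0},{"gripper":1.5,"dx":-7.8,"dy":4.5,"dz":-10.5,"rx":0,"ry":0,"rz":0},{"gripper":1.5,"dx":-7.8,"dy":4.5,"dz":-7,"rx":0,"ry":0,"rz":0},{"gripper":1.5,"dx":-7.8,"dy":4.5,"dz":-4.2,"rx":0,"ry":0,"rz":0},{"gripper":1.5,"dx":-7.8,"dy":4.5,"dz":-4.2,"rx":0,"ry":0,"rz":0},{"gripper":1.5,"dx":-7.8,"dy":4.5,"dz":-4.2,"rx":0,"ry":0,"rz":0}]}}

```text
time: 21.85
position: [0.5089, -0.349, 0.2638]
ee_rot: [[-0.056, 0.998, 0.003], [0.998, 0.056, -0.0], [-0.0, 0.003, -1.0]]
contact_force: [0.1, 0.7, -1.5]
width: 0.0237
grasp_force: 50.0
```

Run:
```python
from h import *
totip('high',0)
```

```text
tip [ 0.5094 -0.3496  0.1101] F [ 0.1  0.7 -1.5] t 21.85 tilt [0.17 0.02 0.04]
high d cm [-0.03 -0.05  1.81]
```

Call:
{"api": "drive_tool", "payload": {"commands": [{"gripper":1.5,"dx":0,"dy":0,"dz":0.8,"rx":0,"ry":0,"rz":0},{"gripper":1.5,"dx":0,"dy":0,"dz":1.4,"rx":0,"ry":0,"rz":0},{"gripper":1.5,"dx":0,"dy":0,"dz":1.8,"rx":0,"ry":0,"rz":0},{"gripper":1.5,"dx":0,"dy":0,"dz":2.1,"rx":0,"ry":0,"rz":0},{"gripper":1.5,"dx":0,"dy":0,"dz":2.2,"rx":0,"ry":0,"rz":0},{"gripper":1.5,"dx":0,"dy":0,"dz":2.2,"rx":0,"ry":0,"rz":0},{"gripper":1.5,"dx":0,"dy":0,"dz":2.2,"rx":0,"ry":0,"rz":0}]}}

```text
time: 22.72
position: [0.5087, -0.3493, 0.2405]
ee_rot: [[-0.056, 0.998, 0.002], [0.998, 0.056, 0.0], [-0.0, 0.002, -1.0]]
contact_force: [-0.2, -0.6, 2.2]
width: 0.0233
grasp_force: 50.0
```

Run:
```python
from h import *
totip('high',0)
o=observe();print([np.array(o['ee_rot']).T@(np.array(p)-o['position'])*100 for p in([.585,-.05,.36],)])
```

```text
tip [ 0.509  -0.3499  0.0868] F [-0.2 -0.6  2.2] t 22.725 tilt [0.1  0.   0.01]
high d cm [-0.01  0.   -0.52]
[array([ 29.45819233,   9.31122424, -11.9336331 ])]
```

All three touched. Returning towards the cradle.

Call:
{"api": "drive_tool", "payload": {"commands": [{"gripper":1.5,"dx":0,"dy":0,"dz":-2,"rx":0,"ry":0,"rz":0},{"gripper":1.5,"dx":0,"dy":0,"dz":-7,"rx":0,"ry":0,"rz":0},{"gripper":1.5,"dx":0,"dy":0,"dz":-12,"rx":0,"ry":0,"rz":0},{"gripper":1.5,"dx":0,"dy":3,"dz":-12,"rx":0,"ry":0,"rz":0},{"gripper":1.5,"dx":5,"dy":7,"dz":-12,"rx":0,"ry":0,"rz":0},{"gripper":1.5,"dx":29.5,"dy":9.3,"dz":-12,"rx":0,"ry":0,"rz":0},{"gripper":1.5,"dx":29.5,"dy":9.3,"dz":-12,"rx":0,"ry":0,"rz":0},{"gripper":1.5,"dx":29.5,"dy":9.3,"dz":-12,"rx":0,"ry":0,"rz":0},{"gripper":1.5,"dx":29.5,"dy":9.3,"dz":-12,"rx":0,"ry":0,"rz":0},{"gripper":1.5,"dx":29.5,"dy":9.3,"dz":-12,"rx":0,"ry":0,"rz":0},{"gripper":1.5,"dx":29.5,"dy":9.3,"dz":-12,"rx":0,"ry":0,"rz":0},{"gripper":1.5,"dx":29.5,"dy":9.3,"dz":-12,"rx":0,"ry":0,"rz":0}]}}

```text
time: 24.22
position: [0.5847, -0.0514, 0.3603]
ee_rot: [[-0.053, 0.999, 0.001], [0.999, 0.053, -0.0], [-0.0, 0.001, -1.0]]
contact_force: [-0.4, -0.1, -1.5]
width: 0.0235
grasp_force: 50.0
```

```bash
cat >> h.py <<'E'
def seat(off,n): return S+(.0737+off)*chx+(n+.0006)*chz
E
python3 - <<'E'
from h import *
go(seat(.01,.12),R2)
E
```

```text
pos now [ 0.5847 -0.0514  0.3603] F [-0.4 -0.1 -1.5] t 24.225
  d [ 2.88  0.32 13.08] r [  0.  -45.   -0.2]
```

Call:
{"api": "drive_tool", "payload": {"commands": [{"gripper":1.5,"dx":1,"dy":0.3,"dz":0,"rx":0,"ry":-45,"rz":0},{"gripper":1.5,"dx":2,"dy":0.3,"dz":0,"rx":0,"ry":-45,"rz":0},{"gripper":1.5,"dx":2.9,"dy":0.3,"dz":1,"rx":0,"ry":-45,"rz":0},{"gripper":1.5,"dx":2.9,"dy":0.3,"dz":3,"rx":0,"ry":-45,"rz":0},{"gripper":1.5,"dx":2.9,"dy":0.3,"dz":7,"rx":0,"ry":-45,"rz":0},{"gripper":1.5,"dx":2.9,"dy":0.3,"dz":11,"rx":0,"ry":-45,"rz":0},{"gripper":1.5,"dx":2.9,"dy":0.3,"dz":13.1,"rx":0,"ry":-45,"rz":0},{"gripper":1.5,"dx":2.9,"dy":0.3,"dz":13.1,"rx":0,"ry":-45,"rz":0},{"gripper":1.5,"dx":2.9,"dy":0.3,"dz":13.1,"rx":0,"ry":-45,"rz":0},{"gripper":1.5,"dx":2.9,"dy":0.3,"dz":13.1,"rx":0,"ry":-45,"rz":0}]}}

```text
time: 25.48
position: [0.587, -0.0204, 0.231]
ee_rot: [[-0.036, 0.998, 0.042], [0.707, 0.055, -0.705], [-0.706, 0.004, -0.708]]
contact_force: [-0.2, 0.5, -0.6]
width: 0.0237
grasp_force: 50.0
```

```bash
sed -i 's/(n+.0006)/(n-.0006)/' h.py
python3 - <<'E'
from h import *
go(seat(.007,.02),R2)
E
```

```text
pos now [ 0.587  -0.0204  0.231 ] F [-0.2  0.5 -0.6] t 25.475
  d [10.08 -0.1   0.57] r [ 0.1 -0.1 -0.2]
```

Call:
{"api": "drive_tool", "payload": {"commands": [{"gripper":1.5,"dx":3,"dy":-0.1,"dz":0.4,"rx":0,"ry":0,"rz":-0.2},{"gripper":1.5,"dx":7,"dy":-0.1,"dz":0.4,"rx":0,"ry":0,"rz":-0.2},{"gripper":1.5,"dx":10,"dy":-0.1,"dz":0.4,"rx":0,"ry":0,"rz":-0.2},{"gripper":1.5,"dx":10,"dy":-0.1,"dz":0.4,"rx":0,"ry":0,"rz":-0.2},{"gripper":1.5,"dx":10,"dy":-0.1,"dz":0.4,"rx":0,"ry":0,"rz":-0.2},{"gripper":1.5,"dx":10,"dy":-0.1,"dz":0.4,"rx":0,"ry":0,"rz":-0.2}]}}

```text
time: 26.22
position: [0.5822, 0.0463, 0.1573]
ee_rot: [[-0.04, 0.998, 0.041], [0.706, 0.057, -0.706], [-0.707, 0.001, -0.707]]
contact_force: [-0.5, 0.5, -0.8]
width: 0.0239
grasp_force: 49.9
```

Run:
```python
from h import *
go(seat(.007,.0),R2)
```

```text
pos now [0.5822 0.0463 0.1573] F [-0.5  0.5 -0.8] t 26.225
  d [2.14 0.04 0.07] r [ 0.1 -0.   0. ]
```

Call:
{"api": "drive_tool", "payload": {"commands": [{"gripper":1.5,"dx":1,"dy":0,"dz":0,"rx":0,"ry":0,"rz":0},{"gripper":1.5,"dx":1.6,"dy":0,"dz":0,"rx":0,"ry":0,"rz":0},{"gripper":1.5,"dx":2,"dy":0,"dz":0,"rx":0,"ry":0,"rz":0},{"gripper":1.5,"dx":2.1,"dy":0,"dz":0,"rx":0,"ry":0,"rz":0},{"gripper":1.5,"dx":2.1,"dy":0,"dz":0.3,"rx":0,"ry":0,"rz":0},{"gripper":1.5,"dx":2.1,"dy":0,"dz":0.6,"rx":0,"ry":0,"rz":0},{"gripper":1.5,"dx":2.1,"dy":0,"dz":0.7,"rx":0,"ry":0,"rz":0},{"gripper":1.5,"dx":2.1,"dy":0,"dz":0.7,"rx":0,"ry":0,"rz":0}]}}

```text
time: 27.22
position: [0.5815, 0.0564, 0.1368]
ee_rot: [[-0.041, 0.998, 0.041], [0.705, 0.058, -0.707], [-0.708, -0.0, -0.706]]
contact_force: [1.1, -3.9, 5.6]
width: 0.0236
grasp_force: 50.0
```

Run:
```python
from h import *
go(seat(0,.0),R2);o=observe();print(np.array(o['contact_force'])@np.array(o['ee_rot']),o['wrist_torque'])
```

```text
pos now [0.5815 0.0564 0.1368] F [ 1.1 -3.9  5.6] t 27.225
  d [-0.03  0.06  0.04] r [0.1 0.1 0.1]
[-6.75247449  0.91198743 -1.1562593 ] [-0.61704388 -0.13344135  0.06750543]
```

Call:
{"api": "drive_tool", "payload": {"commands": [{"gripper":1.5,"dx":-0.05,"dy":0,"dz":0.2,"rx":0,"ry":0,"rz":0},{"gripper":1.5,"dx":-0.05,"dy":0,"dz":0.3,"rx":0,"ry":0,"rz":0},{"gripper":1.5,"dx":-0.05,"dy":0,"dz":0.3,"rx":0,"ry":0,"rz":0}]}}

```text
time: 27.6
position: [0.5816, 0.056, 0.1364]
ee_rot: [[-0.041, 0.998, 0.042], [0.706, 0.059, -0.706], [-0.707, 0.001, -0.707]]
contact_force: [-4.1, 4.2, 18.8]
width: 0.0237
grasp_force: 50.0
```

Run:
```python
from h import *
go(seat(0,.0),R2);o=observe();print(np.array(o['contact_force'])@np.array(o['ee_rot']),o['wrist_torque'])
```

```text
pos now [0.5816 0.056  0.1364] F [-4.1  4.2 18.8] t 27.6
  d [-0.03  0.05 -0.01] r [ 0.2 -0.   0.1]
[-10.12915599  -3.78673509 -16.42097963] [-1.41314097  0.76418467 -0.81811005]
```

On the stop (16 N). Easing off, letting go and backing away along the axis.

Call:
{"api": "drive_tool", "payload": {"commands": [{"gripper":1.5,"dx":-0.05,"dy":0,"dz":0.05,"rx":0,"ry":0,"rz":0},{"gripper":5,"dx":-0.1,"dy":0,"dz":0.05,"rx":0,"ry":0,"rz":0},{"gripper":5,"dx":-0.1,"dy":0,"dz":0.05,"rx":0,"ry":0,"rz":0},{"gripper":5,"dx":-0.1,"dy":0,"dz":0.05,"rx":0,"ry":0,"rz":0},{"gripper":5,"dx":-0.1,"dy":0,"dz":0.05,"rx":0,"ry":0,"rz":0},{"gripper":5,"dx":-0.1,"dy":0,"dz":-2,"rx":0,"ry":0,"rz":0},{"gripper":5,"dx":-0.1,"dy":0,"dz":-6,"rx":0,"ry":0,"rz":0},{"gripper":5,"dx":-0.1,"dy":0,"dz":-12,"rx":0,"ry":0,"rz":0},{"gripper":5,"dx":-0.1,"dy":0,"dz":-15,"rx":0,"ry":0,"rz":0},{"gripper":5,"dx":-0.1,"dy":0,"dz":-15,"rx":0,"ry":0,"rz":0},{"gripper":5,"dx":-0.1,"dy":0,"dz":-15,"rx":0,"ry":0,"rz":0}]}}

```text
time: 28.98
position: [0.575, 0.1594, 0.2407]
ee_rot: [[-0.042, 0.998, 0.04], [0.706, 0.058, -0.706], [-0.707, -0.002, -0.707]]
contact_force: [-0.4, -0.2, -0.1]
width: 0.05
grasp_force: 0.0
```

Run:
```python
from h import *
snap('scene','s9.png');snap('side','d9.png')
np.set_printoptions(precision=1,suppress=True)
# compare with the first seated picture s4, and predicted silhouettes
a=cv2.imread('pics/s4.png').astype(int);b=cv2.imread('pics/s9.png').astype(int)
bb=np.s_[200:230,295:332]
for i in(a,b):
    m=i[bb].max(2)<50;y,x=np.nonzero(m);print('dark handle px',m.sum(),x.mean()+295,y.mean()+200,x.max()+295,x.min()+295)
print(observe()['contact_force'],observe()['position'])
```

```text
dark handle px 212 317.57547169811323 216.4811320754717 328 306
dark handle px 220 318.1363636363636 216.65454545454546 331 306
[-1.  -0.1 -0.4] [0.6 0.2 0.2]
```

Run:
```python
from h import *
a=cv2.imread('pics/s4.png').max(2).astype(int);b=cv2.imread('pics/s9.png').max(2).astype(int)
for i in(a,b):
    for r in range(206,228,1): print(''.join('#' if v<50 else '+' if v<110 else '.' for v in i[r,285:336]))
    print()
```

```text
...................................................
...................................................
...................................................
...................................................
...................................................
.........................+++#+#####+###+++.........
........................+################+.........
...............+......++##################+........
...............+.....++###################+........
...............+....+######################+.......
...............+...++#######################+......
........+.+.....+..+++######################+......
................+....+######################++.....
.....................++#####################+......
......................+++++###############++.......
.......................+..+##############+.........
..........................++###########++..........
...........................++++++..++++............
...................................................
...................................................
...................................................
........
[... 488 characters left out ...]
################+.......
....................+######################+.......
....................+#######################+......
....................++######################++.....
.....................+######################++.....
.................+...++####################++......
.......................++++###############+........
..........................+##############+.........
...........................+####++#####++..........
............................++++..............+++++
.............................................+#####
............................................+######
.............................................######
.............................................+#####
```

The handle sits exactly where it did after the first seating (within half a pixel), and the robot is clear of it. Handing in.

```bash
python3 -c "
from station import *
print(finish_job())"
```

```text
the job is handed in; nothing more can be done
None
```

The job is handed in at about 29 s of the 72 s allowed: I touched the three posts in order (low, mid, high), each within about 1 mm of my measured centre with 5–6 mm of plunger travel. The pointer is back in the cradle, shoulder against the stop and released.

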